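# Tug, free and hold the cover of a board test fixture

### The arm

A 6-joint arm with a two-finger parallel gripper is mounted at the origin on the work surface. World frame = base frame: x ahead of the robot, y to its left, z up, the work surface at z = 0. Lengths are in m, angles in degrees, forces in N, time in s.
With the tool pointing down it reaches from about 0.375 to 0.975 m from the base axis. Payload 3.8 kg.
Tool frame: the origin (TCP) lies between the finger pads; the fingertips stand 25 mm ahead of it and the grasp point (between the pads) lies 6 mm ahead of it; z points along the fingers, y is the direction in which the jaws open and shut (so a half turn about z gives the same grasp; the last joint's range is limited). The gripper opens to 85 mm and grips with 20 to 120 N. Pads are 22 mm wide; open, the fingers measure 114 mm over their backs; the gripper's body (76 mm by 85 mm) begins 54 mm behind the grasp point. The pads swing forward as they close: fully open they stand 13 mm farther back than shut.
Start: joints at [-70.296, 15.12, 91.902, -0, 72.978, -2.114], TCP at [0.251, -0.627, 0.256] pointing down, gripper open.
Joint ranges: [-150.88, 150.88], [-54.13, 125.18], [17.81, 147.31], [-75.09, 255.09], [0, 152.58], [-146.25, 146.25]. Speed limits (degrees/s): [147.25, 147.25, 180, 180, 180, 180].

### API

Orientations are given as [roll, pitch, yaw] about the fixed x, y, z axes, in that order (R = Rz(yaw) Ry(pitch) Rx(roll)).
In Python, from rig import bot, grab_frame, calibration gives the robot as it stands.
- The arm moves only by the tool drive_tool, never from a script. Its arguments are lists of equal length, an entry for each row: "dr": the turn, a rotation vector about the tool's x, y, z in rad, a list of three; "offset": the shift along the tool's x, y, z in m, a list of three; "grip": the opening, from -1 (shut) to 1 (fully open). In form: {"dr": [[rx, ry, rz], ...], "offset": [[dx, dy, dz], ...], "grip": [grip, ...]}. A call has 1 to 8 rows; each row is the pose to reach, as a shift and turn from the pose measured when the call began, along the tool's axes at that moment; what a row does not reach only later rows make up. A row lasts 1/8 s, in which the tool goes at most 62.5 mm and 10.7 degrees, less where a joint would pass 70% of its speed; a pose out of reach is approached as far as the arm can. A call with a gripper value outside its range is refused whole. The fingers move at their own pace and stop on an object; "squeeze" is the grip in N (left out, the last holds). Time passes only in rows, so rows that repeat a pose let the fingers close. It gives the time, the measured TCP pose, the force and the opening at its end, in the units of the state.
- bot.get_state(): the state, without advancing time (a new reading comes with each control period).
- grab_frame(name): name is "side" or "top"; returns the picture (420x560x3 uint8, red, green, blue); there is no depth.
- calibration(name): a dict with "fovy" (degrees; the focal length in pixels is half the picture's height over the tangent of half this angle, whatever the lens; pixels are square), "cx", "cy" (the principal point, pixels), "world_to_cam" (4x4, takes a point from world to camera coordinates). Camera axes: x right, y down, z forward; pixel columns grow to the right and rows downward; lengths in m; the calibration is good to about 2 mm. A picture is of the moment at which its call begins. calibration takes no time and is no camera call.
- bot.close_job(): hands the job in, once; it reports no verdict.
The state is a dict: "clock": time; "qpos": joint angles; "dq": joint speeds; "tau": joint torques, N m; "tool_pos": TCP position; "tool_rot": TCP orientation; "contact_force": force on the tool from outside, world axes, zero at the start; "ft_torque": the same for the moment, N m; "opening": opening from 0.0 (shut) to 1.0 (fully open).
Only numpy, scipy, OpenCV 4.12 (cv2) and the standard library are available. Lean on these libraries where they do the work, as an engineer would, in place of code of your own. Each camera call takes 0.05 s, during which the arm holds its last target.

### The job

Nobody knows whether the hidden catch of the test fixture's blue cover has clicked in. Tug the cover up by its bar handle first, before touching the orange release tab; if the cover is caught, let it down, push the tab all the way along its arrows to throw the catch off and let the tab spring back. Then raise the cover to about 60 degrees open and finish still holding it up by its handle with the gripper, leaving the other things on the bench where they are.

Things in the scene. Friction and masses are not known exactly. Their poses are not given: they have to be found in the camera images.
- fixture: board test fixture, fixed: grey block 195 x 300 x 75 mm (x, y, z; front face 95 mm before the origin), with a black deck along its front (-x) side, 75 mm deep, 300 wide, 30 high. Origin on the bench under the cover's middle; own x points from front to hinge (away from the robot), y to the left, z up. Inside, a hook may hold the cover: nothing seen or read shows it. Once thrown off it stays off.
- cover_hinge (a point): middle of the cover's hinge line, 90 mm along +x and 85 mm above the fixture's origin; the line runs along the fixture's y. The cover is a blue frame with a clear pane, 180 x 290 x 20 mm, 0.35 to 0.7 kg, its top face 95 mm above the bench when shut.
- cover (a joint): angle of the cover in rad: 0 shut, grows as its front edge rises, stop at 1.35; 60 degrees is 1.05. Unbalanced: it falls shut from any angle when let go. If caught, it lifts by a play of about 0.04 rad (9 mm at the handle) and stops hard; if free, it goes on rising with 1 to 4 N at the handle.
- cover_handle (a point): middle of the cover's bar handle: round yellow bar, 12 mm thick, along the fixture's y, 80 mm free between its two steel arms, 40 mm before the block's front face, 225 mm from the hinge line and level with it: 85 mm above the bench when shut, 55 above the deck. Turns with the cover, axes too. It can turn in a pinch taken across it, so the gripper can stay upright while the cover rises.
- release (a joint): travel of the orange release tab in m: 0 at rest, 0.016 pushed fully along the white arrows, towards the fixture's +y. A spring returns it, 1 N at the start to 3 N at the end, plus up to 2 N while it pushes the hook; beyond about 11 mm a caught hook is off the cover.
- release_tab (a point): middle of the top face of the orange release tab, standing on the front deck left of the handle: 12 mm along the fixture's x, 14 along y, 46 tall (top 76 mm above the bench, foot at 30). At rest 135 mm before the fixture's origin and 115 mm to its +y side, with 34 mm free between it and the block. Axes are the fixture's.
- board_panel: green circuit-board panel, 100 x 140 x 10 mm, with small steel and black parts on top; origin under its centre. Bystander.
- parts_tray: clear divided small-parts tray, 140 x 110 x 45 mm; origin under its centre. Bystander.
- wire_spool: blue plastic spool, 60 mm across, 50 mm tall, standing; origin under its centre. Bystander.
- screwdriver: screwdriver with a yellow handle, 160 mm long, lying along its x axis; origin under its middle. Bystander.

How it is judged:
By the outcome, as a careful person would: the job done as asked, in the order asked, and still so for the second after the job is handed in, while the arm keeps its last pose, push and grip.
It also fails if it takes over 56 s, if anything falls off the work surface, if the arm or the gripper's body presses on something with over 40 N, if the wrist force passes 120 N, or if a joint passes its speed limit or range.

## Working session

There is one attempt and no reset: what is moved stays moved. The work goes in short steps, Python scripts to look and compute and a tool call to move; the robot and the scene stay as the last step left them, time stands still between calls to the robot, and variables do not carry over. Pictures are saved under pics/ and viewed, and the job is handed in when it is done.

Besides the shell and the picture viewer there is one more tool, called after "Emit:" by a JSON object that holds its "method" and its "body", one argument or row to a line. drive_tool: Moves the arm, as the interface text tells. Its arguments: {"type":"object","properties":{"dr":{"type":"array","items":{"type":"array","items":{"type":"number"}}},"offset":{"type":"array","items":{"type":"array","items":{"type":"number"}}},"grip":{"type":"array","items":{"type":"number"}},"squeeze":{"type":"number"}},"required":["dr","offset","grip"]}

```bash
mkdir -p pics; ls
python3 - <<'E'
from rig import bot, grab_frame, calibration
import cv2
for n in("side","top"):
    cv2.imwrite(f"pics/{n}0.png",grab_frame(n)[:,:,::-1]); print(calibration(n))
s=bot.get_state(); print(s)
E
```

```text
pics
{'fovy': 53.37540006173998, 'cx': 279.82748953963386, 'cy': 209.37889645244692, 'world_to_cam': array([[-0.99777009, -0.06428047, -0.0179686 ,  0.59264927],
       [-0.03217997,  0.69915737, -0.71424325,  0.08670619],
       [ 0.05847477, -0.71207232, -0.69966686,  1.06575278],
       [ 0.        ,  0.        ,  0.        ,  1.        ]])}
{'fovy': 49.88525068266968, 'cx': 278.6067936698906, 'cy': 209.136205709087, 'world_to_cam': array([[ 0.02198533, -0.99951479,  0.02206401, -0.00804777],
       [-0.98648602, -0.02527231, -0.16188469,  0.5902478 ],
       [ 0.16236375, -0.01820675, -0.98656299,  1.20655702],
       [ 0.        ,  0.        ,  0.        ,  1.        ]])}
{'clock': 0.1, 'qpos': array([-7.02947574e+01,  1.51661338e+01,  9.19740324e+01, -8.33492951e-06,
        7.29781614e+01, -2.11501804e+00]), 'dq': array([ 0.11750368,  0.01669532, -0.02232856,  0.05492231, -0.01768596,
       -0.00971362]), 'tau': array([ 9.36704200e-04, -5.16704750e+01, -3.68590271e+01, -1.04746735e-05,
        6.31075280e-03,  6.57265335e-07]), 'tool_pos': array([ 0.25067608, -0.62606198,  0.2550656 ]), 'tool_rot': array([-1.79881753e+02, -4.35899242e-03,  2.18202586e+01]), 'contact_force': array([-0.76519921,  0.45134046,  0.41507324]), 'ft_torque': array([-0.01131099, -0.01096652, -0.01858727]), 'opening': 1.001141292266569}
```

View pics/side0.png

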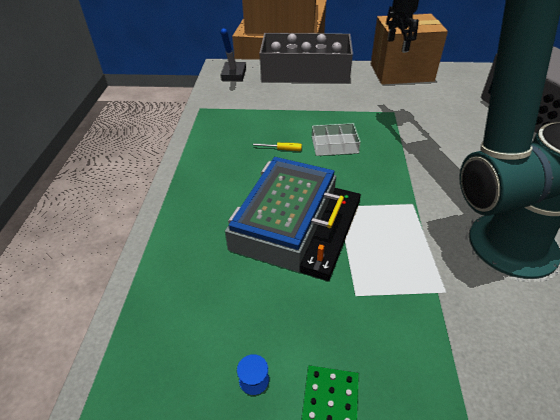

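View pics/top0.png

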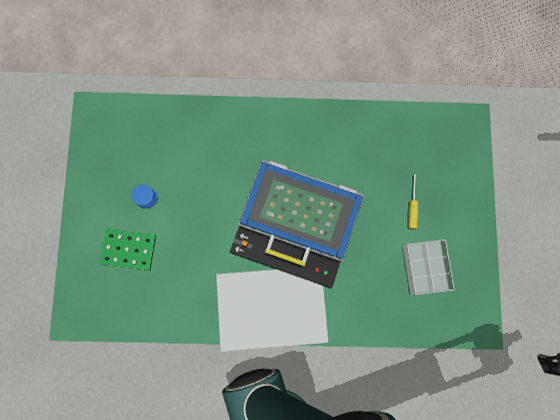

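The side view shows the fixture centred around (290,215), with the handle at (335,210), the tab at (320,255) and the panel and spool at the bottom. The top view shows the fixture at (300,220), the handle at (287,252) and the tab at (243,243).

```bash
cat > h.py <<'E'
import numpy as np, cv2
from rig import bot, grab_frame, calibration
def cam(n):
    c=calibration(n); f=210/np.tan(np.radians(c['fovy']/2)); W=np.array(c['world_to_cam'])
    return f,c['cx'],c['cy'],W[:3,:3],W[:3,3]
def ray(n,u,v):
    f,cx,cy,R,t=cam(n); return -R.T@t, R.T@np.array([(u-cx)/f,(v-cy)/f,1.])
def onz(n,u,v,z):
    o,d=ray(n,u,v); return o+d*(z-o[2])/d[2]
def tri(p,q):
    o1,d1=ray("side",*p);o2,d2=ray("top",*q)
    s=np.linalg.lstsq(np.c_[d1,-d2],o2-o1,rcond=None)[0]
    a=o1+s[0]*d1;b=o2+s[1]*d2
    return (a+b)/2,np.linalg.norm(a-b)
def proj(n,P):
    f,cx,cy,R,t=cam(n);c=R@np.asarray(P)+t;return f*c[0]/c[2]+cx,f*c[1]/c[2]+cy
def crop(n,box,k,name,im=None):
    im=grab_frame(n) if im is None else im
    x0,y0,x1,y1=box
    cv2.imwrite(name,cv2.resize(im[y0:y1,x0:x1,::-1],None,fx=k,fy=k,interpolation=cv2.INTER_CUBIC)); return im
E
python3 - <<'E'
from h import *
S=cv2.imread("pics/side0.png");T=cv2.imread("pics/top0.png")
crop("side",(220,150,370,285),5,"pics/sc0.png",S[:,:,::-1]);crop("top",(220,150,370,295),4,"pics/tc0.png",T[:,:,::-1])
res={}
for n,im,box in(("side",S,(300,180,365,275)),("top",T,(225,225,345,290))):
    h=cv2.cvtColor(im,cv2.COLOR_BGR2HSV)
    for nm,lo,hi in(("yel",(22,120,100),(35,255,255)),("or",(5,150,120),(19,255,255))):
        m=cv2.inRange(h,lo,hi);k=np.zeros_like(m);k[box[1]:box[3],box[0]:box[2]]=255;m&=k
        c,_=cv2.findContours(m,cv2.RETR_EXTERNAL,cv2.CHAIN_APPROX_NONE)
        for q in c:
            if cv2.contourArea(q)>3: print(n,nm,cv2.contourArea(q),cv2.boundingRect(q),np.round(cv2.minAreaRect(q),1) if 0 else cv2.minAreaRect(q))
E
```

```text
side yel 120.5 (328, 196, 16, 32) ((334.71136474609375, 211.14950561523438), (4.873661518096924, 33.60795974731445), 23.96249008178711)
side or 17.5 (318, 245, 6, 5) ((320.5, 247.0), (4.0, 5.0), 90.0)
top yel 160.0 (265, 249, 41, 17) ((284.9538879394531, 256.63079833984375), (42.04627227783203, 5.103241920471191), 19.440034866333008)
```

View pics/sc0.png

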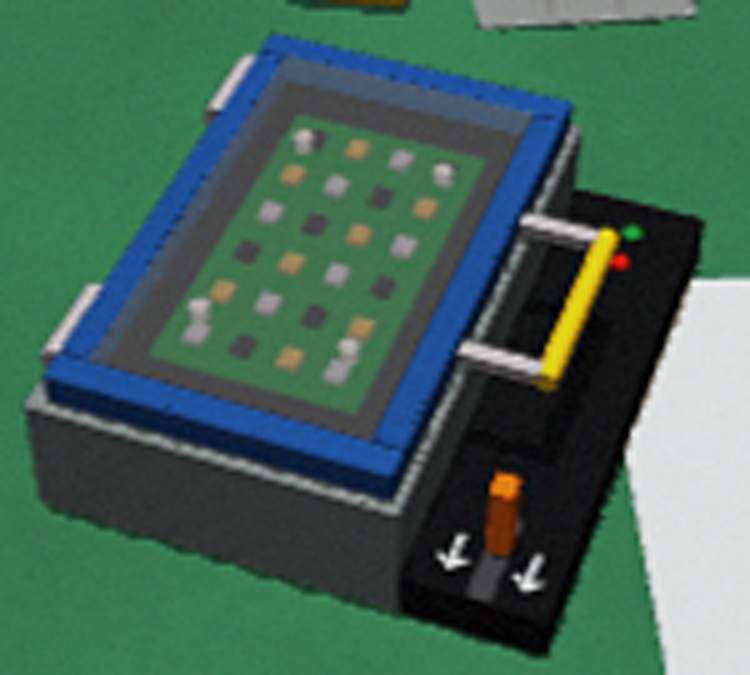

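View pics/tc0.png

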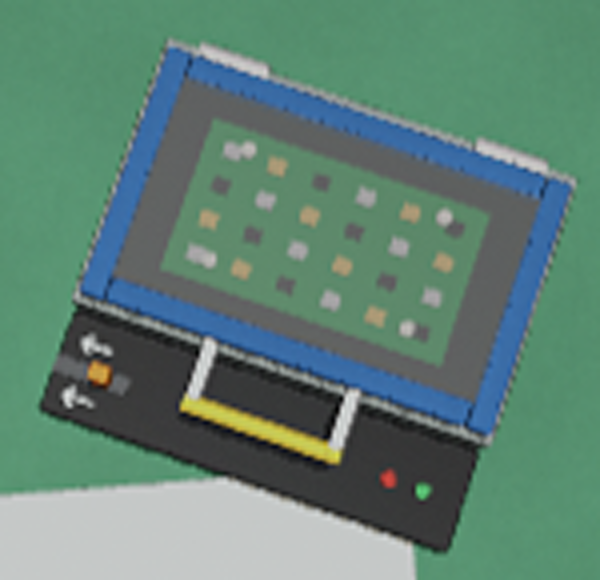

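The crops show the cover shut. The handle bar runs between its two arms at about (285,256) in the top view. The tab top is near (320,247) in the side view and (245,243) in the top view, and the arrows point to the fixture's left.

Run:
```python
from h import *
S=cv2.imread("pics/side0.png");T=cv2.imread("pics/top0.png")
h=cv2.cvtColor(T,cv2.COLOR_BGR2HSV)
m=cv2.inRange(h,(100,130,80),(125,255,255));m[:150]=0;m[270:]=0;m[:,:225]=0;m[:,375:]=0
c=max(cv2.findContours(m,cv2.RETR_EXTERNAL,cv2.CHAIN_APPROX_NONE)[0],key=cv2.contourArea)
b=cv2.boxPoints(cv2.minAreaRect(c));print(b)
P=np.array([onz("top",u,v,.095) for u,v in b])[:,:2];print(P,P.mean(0))
for i in range(4):
    d=P[(i+1)%4]-P[i];print(np.linalg.norm(d),np.degrees(np.arctan2(d[1],d[0])))
print("handle tri",tri((334.9,211.3),(285,256.6)),"onz",onz("top",285,256.6,.088),onz("side",334.9,211.3,.088))
# handle line angle
for n,im,box in(("side",S,(300,180,365,275)),("top",T,(225,225,345,290))):
    h=cv2.cvtColor(im,cv2.COLOR_BGR2HSV);m=cv2.inRange(h,(22,120,60),(35,255,255));k=np.zeros_like(m);k[box[1]:box[3],box[0]:box[2]]=255
    v,u=np.nonzero(m&k);Q=np.array([onz(n,a,b,.088)[:2] for a,b in zip(u,v)]);mu=Q.mean(0);_,_,V=np.linalg.svd(Q-mu);d=V[0]
    print(n,mu,np.degrees(np.arctan2(d[1],d[0])),np.ptp((Q-mu)@d))
for n,im,box in(("side",S,(312,238,330,252)),("top",T,(235,235,255,252))):
    h=cv2.cvtColor(im,cv2.COLOR_BGR2HSV);m=cv2.inRange(h,(4,120,170),(22,255,255));k=np.zeros_like(m);k[box[1]:box[3],box[0]:box[2]]=255
    v,u=np.nonzero(m&k);print(n,len(u),u.mean(),v.mean(),onz(n,u.mean(),v.mean(),.076))
```

```text
[[239.43877 222.60358]
 [261.1715  160.51004]
 [363.5323  196.3363 ]
 [341.79956 258.42984]]
[[ 0.54366933  0.1100715 ]
 [ 0.71532952  0.05721842]
 [ 0.62342078 -0.22145728]
 [ 0.45524659 -0.16252584]] [ 0.58441656 -0.0541733 ]
0.1796125539770784 -17.11326657945098
0.29344055390489837 -108.2528326443874
0.17820065831629925 160.68856690918182
0.28657963660923474 72.02842681651009
handle tri (array([ 0.45634128, -0.0130277 ,  0.08163143]), np.float64(0.0020416095302298407)) onz [ 0.45697578 -0.01297407  0.088     ] [ 0.45600396 -0.00631831  0.088     ]
side [ 0.45576388 -0.00784539] 72.01673154303342 0.12019505982870804
top [ 0.45646153 -0.01253211] 71.92577842568998 0.11110412424875246
side 20 320.4 246.7 [0.49173579 0.10019863 0.076     ]
top 17 244.11764705882354 242.8235294117647 [0.491892   0.09689003 0.076     ]
```

```bash
cat >> h.py <<'E'
from scipy.spatial.transform import Rotation as Ro
C=np.array([.5844,-.0542]);Y=-18.0
ex=np.array([np.cos(np.radians(Y)),np.sin(np.radians(Y)),0]);ey=np.array([-ex[1],ex[0],0])
def fx(x,y,z): return np.array([*C,0])+x*ex+y*ey+np.array([0,0,z])
def rel(p,rpy=(180,0,72)):
    s=bot.get_state();R=Ro.from_euler('xyz',s['tool_rot'],degrees=True)
    T=Ro.from_euler('xyz',rpy,degrees=True)
    print('offset',np.round(R.inv().apply(p-s['tool_pos']),4),'dr',np.round((R.inv()*T).as_rotvec(),4),'t',s['clock'])
def st():
    s=bot.get_state();d=s['tool_pos']-np.array([*C,0])
    print('t',round(s['clock'],2),'fix',np.round([d@ex,d@ey,d[2]],4),'rot',np.round(s['tool_rot'],1),'F(fix)',np.round([s['contact_force']@ex,s['contact_force']@ey,s['contact_force'][2]],1),'op',round(s['opening'],3))
E
python3 -c "
from h import *
rel(fx(-.135,0,.17))"
```

```text
offset [ 0.4187 -0.4931  0.0861] dr [-0.0019 -0.001  -0.8758] t 0.1
```

Emit:
{"method": "drive_tool", "body": {
  "dr": [
    [0,0,-0.1],
    [0,0,-0.2],
    [0,0,-0.3],
    [0,0,-0.4],
    [0,0,-0.5],
    [0,0,-0.6],
    [0,0,-0.7],
    [0,0,-0.8]
  ],
  "offset": [
    [0.03,-0.036,0],
    [0.065,-0.077,0],
    [0.105,-0.124,0],
    [0.145,-0.17,0.01],
    [0.185,-0.217,0.02],
    [0.225,-0.265,0.03],
    [0.265,-0.312,0.04],
    [0.3,-0.353,0.05]
  ],
  "grip": [-0.2,-0.2,-0.2,-0.2,-0.2,-0.2,-0.2,-0.2],
  "squeeze": 40
}}

```text
clock: 1.1
tool_pos: [0.3979, -0.1846, 0.2053]
tool_rot: [-179.9, -0.1, 67.8]
contact_force: [1.6, -0.5, 0.6]
opening: 0.402
```

```bash
python3 -c "
from h import *
st();rel(fx(-.135,0,.16))"
```

```text
t 1.1 fix [-0.137  -0.1817  0.2053] rot [-1.799e+02 -1.000e-01  6.780e+01] F(fix) [ 1.7 -0.   0.6] op 0.402
offset [ 0.1812 -0.0111  0.0456] dr [-0.0012 -0.0018 -0.0725] t 1.1
```

Emit:
{"method": "drive_tool", "body": {
  "dr": [
    [0,0,-0.02],
    [0,0,-0.04],
    [0,0,-0.0725],
    [0,0,-0.0725],
    [0,0,-0.0725],
    [0,0,-0.0725]
  ],
  "offset": [
    [0.04,-0.002,0.01],
    [0.09,-0.005,0.02],
    [0.135,-0.008,0.03],
    [0.165,-0.01,0.04],
    [0.181,-0.011,0.0455],
    [0.181,-0.011,0.0455]
  ],
  "grip": [-0.2,-0.2,-0.2,-0.2,-0.2,-0.2]
}}

```text
clock: 1.85
tool_pos: [0.4556, -0.0123, 0.1595]
tool_rot: [-179.9, -0.1, 72.1]
contact_force: [0.0, -0.4, 0.1]
opening: 0.402
```

```bash
python3 -c "
from h import *
st();rel(fx(-.135,0,.091))
crop('side',(260,120,400,225),5,'pics/s1.png')
crop('top',(220,180,360,285),5,'pics/t1.png')"
```

```text
t 1.85 fix [-0.1355  0.      0.1595] rot [-1.799e+02 -1.000e-01  7.210e+01] F(fix) [ 0.1 -0.3  0.1] op 0.402
offset [-0.0001  0.0006  0.0685] dr [-0.0026 -0.0012  0.0017] t 1.85
```

View pics/s1.png

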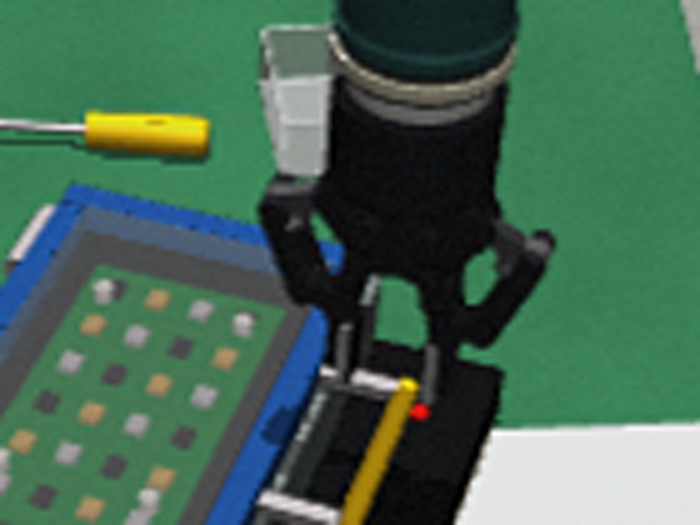

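View pics/t1.png

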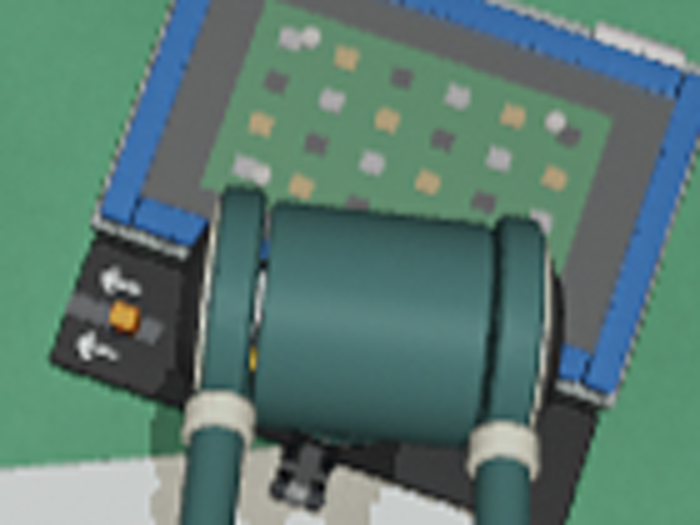

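The side view shows the open fingers hovering over the bar, one on each side of it. The top view is mostly blocked by the wrist; the tab shows at its rest position. Next I descend onto the bar.

Emit:
{"method": "drive_tool", "body": {
  "dr": [
    [0,0,0],
    [0,0,0],
    [0,0,0],
    [0,0,0],
    [0,0,0]
  ],
  "offset": [
    [0,0.0005,0.015],
    [0,0.0005,0.032],
    [0,0.0005,0.05],
    [0,0.0005,0.0685],
    [0,0.0005,0.0685]
  ],
  "grip": [-0.2,-0.2,-0.2,-0.2,-0.2]
}}

```text
clock: 2.58
tool_pos: [0.4538, -0.0137, 0.0891]
tool_rot: [-179.6, 0.0, 72.0]
contact_force: [0.7, 0.4, 0.4]
opening: 0.4
```

```bash
python3 -c "
from h import *
st()
crop('side',(260,120,400,225),5,'pics/s2.png')"
```

```text
t 2.58 fix [-0.1367 -0.0018  0.0891] rot [-179.6    0.    72. ] F(fix) [0.6 0.6 0.4] op 0.4
```

View pics/s2.png

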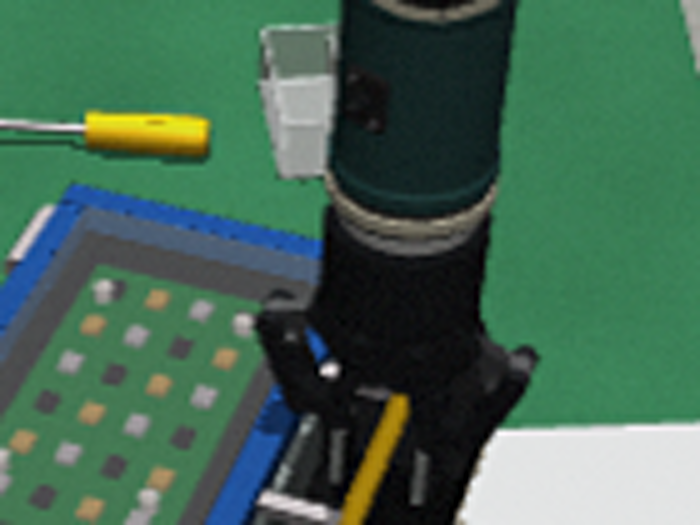

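The fingers straddle the bar and nothing is in contact, so I close on it.

Emit:
{"method": "drive_tool", "body": {
  "dr": [
    [0,0,0],
    [0,0,0],
    [0,0,0],
    [0,0,0],
    [0,0,0]
  ],
  "offset": [
    [0,0,0],
    [0,0,0],
    [0,0,0],
    [0,0,0],
    [0,0,0]
  ],
  "grip": [-0.6,-1,-1,-1,-1],
  "squeeze": 40
}}

```text
clock: 3.25
tool_pos: [0.4562, -0.0142, 0.091]
tool_rot: [-179.9, -0.0, 72.0]
contact_force: [4.1, -5.1, -1.0]
opening: 0.123
```

```bash
python3 -c "
from h import *
st()"
```

```text
t 3.25 fix [-0.1343 -0.0016  0.091 ] rot [-179.9   -0.    72. ] F(fix) [ 5.5 -3.5 -1. ] op 0.123
```

Emit:
{"method": "drive_tool", "body": {
  "dr": [
    [0,0,0],
    [0,0,0],
    [0,0,0],
    [0,0,0]
  ],
  "offset": [
    [0,0,-0.002],
    [0,0,-0.004],
    [0,0,-0.006],
    [0,0,-0.006]
  ],
  "grip": [-1,-1,-1,-1]
}}

```text
clock: 3.75
tool_pos: [0.4563, -0.0142, 0.0972]
tool_rot: [-180.0, -0.0, 72.0]
contact_force: [3.5, -2.0, -2.6]
opening: 0.122
```

Emit:
{"method": "drive_tool", "body": {
  "dr": [
    [0,0,0],
    [0,0,0],
    [0,0,0],
    [0,0,0]
  ],
  "offset": [
    [0,0,-0.002],
    [0,0,-0.004],
    [0,0,-0.005],
    [0,0,-0.005]
  ],
  "grip": [-1,-1,-1,-1]
}}

```text
clock: 4.25
tool_pos: [0.4563, -0.0143, 0.1005]
tool_rot: [-180.0, -0.0, 72.0]
contact_force: [9.3, -4.3, -17.0]
opening: 0.124
```

Emit:
{"method": "drive_tool", "body": {
  "dr": [
    [0,0,0],
    [0,0,0],
    [0,0,0]
  ],
  "offset": [
    [0,0,-0.002],
    [0,0,-0.003],
    [0,0,-0.003]
  ],
  "grip": [-1,-1,-1]
}}

```text
clock: 4.62
tool_pos: [0.4563, -0.0143, 0.1009]
tool_rot: [180.0, -0.0, 72.0]
contact_force: [13.2, -3.5, -25.2]
opening: 0.127
```

```bash
python3 -c "
from h import *
st()"
```

```text
t 4.62 fix [-0.1341 -0.0016  0.1009] rot [180.  -0.  72.] F(fix) [ 13.7   0.7 -25.2] op 0.127
```

The cover rose about 9.5 mm and then stopped hard, with 25 N at no further travel, so it is caught. I let it down.

Emit:
{"method": "drive_tool", "body": {
  "dr": [
    [0,0,0],
    [0,0,0],
    [0,0,0],
    [0,0,0],
    [0,0,0]
  ],
  "offset": [
    [0,0,0.002],
    [0,0,0.005],
    [0,0,0.008],
    [0,0,0.01],
    [0,0,0.01]
  ],
  "grip": [-1,-1,-1,-1,-1]
}}

```text
clock: 5.25
tool_pos: [0.4562, -0.0142, 0.0909]
tool_rot: [180.0, -0.1, 72.0]
contact_force: [2.6, -1.6, -2.4]
opening: 0.122
```

```bash
python3 -c "
from h import *
st()"
```

```text
t 5.25 fix [-0.1342 -0.0016  0.0909] rot [ 1.8e+02 -1.0e-01  7.2e+01] F(fix) [ 3.  -0.7 -2.4] op 0.122
```

Emit:
{"method": "drive_tool", "body": {
  "dr": [
    [0,0,0],
    [0,0,0],
    [0,0,0],
    [0,0,0],
    [0,0,0],
    [0,0,0]
  ],
  "offset": [
    [0,0,0],
    [0,0,0],
    [0,0,0],
    [0,0,-0.02],
    [0,0,-0.05],
    [0,0,-0.07]
  ],
  "grip": [-0.2,-0.2,-0.2,-0.2,-0.2,-0.2]
}}

```text
clock: 6.0
tool_pos: [0.4565, -0.0142, 0.1623]
tool_rot: [179.9, -0.1, 72.0]
contact_force: [0.2, -0.2, -0.6]
opening: 0.399
```

```bash
python3 -c "
from h import *
st();rel(fx(-.135,.088,.15))"
```

```text
t 6.0 fix [-0.1339 -0.0015  0.1623] rot [ 1.799e+02 -1.000e-01  7.200e+01] F(fix) [ 0.3 -0.2 -0.6] op 0.399
offset [ 0.0895 -0.0011  0.0124] dr [ 0.0016 -0.0013 -0.0006] t 6.0
```

Emit:
{"method": "drive_tool", "body": {
  "dr": [
    [0,0,0],
    [0,0,0],
    [0,0,0],
    [0,0,0],
    [0,0,0],
    [0,0,0]
  ],
  "offset": [
    [0.025,0,0],
    [0.055,-0.001,0],
    [0.08,-0.001,0.005],
    [0.0895,-0.001,0.012],
    [0.0895,-0.001,0.012],
    [0.0895,-0.001,0.012]
  ],
  "grip": [-0.2,-0.6,-1,-1,-1,-1]
}}

```text
clock: 6.75
tool_pos: [0.4829, 0.0706, 0.1501]
tool_rot: [179.9, -0.0, 72.0]
contact_force: [0.6, -0.2, 0.9]
opening: 0.001
```

```bash
python3 -c "
from h import *
st();rel(fx(-.135,.088,.074))
crop('side',(270,150,380,280),4,'pics/s3.png')"
```

```text
t 6.75 fix [-0.1351  0.0873  0.1501] rot [179.9  -0.   72. ] F(fix) [0.6 0.  0.9] op 0.001
offset [0.0006 0.     0.0761] dr [ 0.0009 -0.0006 -0.0008] t 6.75
```

View pics/s3.png

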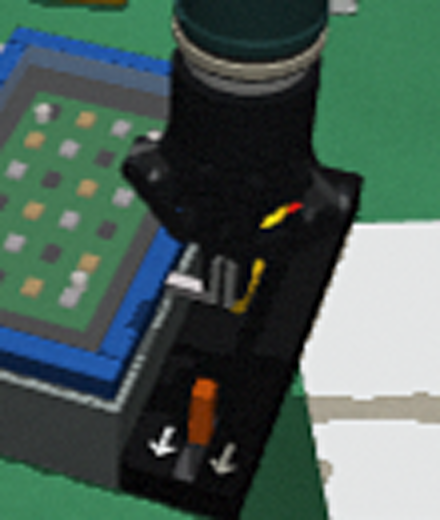

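The side view shows the shut fingers above the deck, between the handle and the tab, and the tab at rest. I descend beside it.

Emit:
{"method": "drive_tool", "body": {
  "dr": [
    [0,0,0],
    [0,0,0],
    [0,0,0],
    [0,0,0],
    [0,0,0]
  ],
  "offset": [
    [0,0,0.02],
    [0,0,0.04],
    [0,0,0.06],
    [0,0,0.07],
    [0,0,0.07]
  ],
  "grip": [-1,-1,-1,-1,-1]
}}

```text
clock: 7.42
tool_pos: [0.4826, 0.0701, 0.0798]
tool_rot: [180.0, -0.0, 71.9]
contact_force: [-0.4, 0.4, 0.3]
opening: -0.002
```

```bash
python3 -c "
from h import *
st()
crop('side',(270,150,380,280),4,'pics/s4.png')"
```

```text
t 7.42 fix [-0.1352  0.0868  0.0798] rot [180.   -0.   71.9] F(fix) [-0.5  0.3  0.3] op -0.002
```

View pics/s4.png

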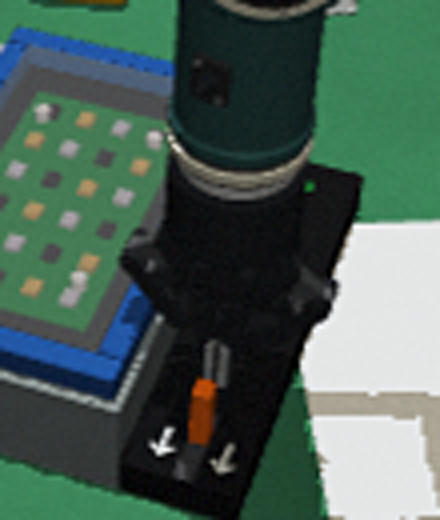

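No contact yet, and the fingertips are just behind the tab. I push along the arrows.

Emit:
{"method": "drive_tool", "body": {
  "dr": [
    [0,0,0],
    [0,0,0],
    [0,0,0],
    [0,0,0],
    [0,0,0]
  ],
  "offset": [
    [0.005,0,0],
    [0.01,0,0],
    [0.014,0,0],
    [0.018,0,0],
    [0.018,0,0]
  ],
  "grip": [-1,-1,-1,-1,-1]
}}

```text
clock: 8.1
tool_pos: [0.4892, 0.0877, 0.0807]
tool_rot: [179.9, -0.1, 71.9]
contact_force: [0.5, -1.8, 2.2]
opening: -0.002
```

```bash
python3 -c "
from h import *
st()"
```

```text
t 8.1 fix [-0.1344  0.1055  0.0807] rot [ 1.799e+02 -1.000e-01  7.190e+01] F(fix) [ 1.  -1.6  2.2] op -0.002
```

Emit:
{"method": "drive_tool", "body": {
  "dr": [
    [0,0,0],
    [0,0,0],
    [0,0,0],
    [0,0,0]
  ],
  "offset": [
    [0.002,0,0],
    [0.004,0,0],
    [0.006,0,0],
    [0.006,0,0]
  ],
  "grip": [-1,-1,-1,-1]
}}

```text
clock: 8.6
tool_pos: [0.491, 0.0934, 0.0806]
tool_rot: [179.9, -0.1, 71.9]
contact_force: [-0.2, -4.7, 1.4]
opening: 0.002
```

```bash
python3 -c "
from h import *
st()"
```

```text
t 8.6 fix [-0.1345  0.1115  0.0806] rot [ 1.799e+02 -1.000e-01  7.190e+01] F(fix) [ 1.3 -4.5  1.4] op 0.002
```

Emit:
{"method": "drive_tool", "body": {
  "dr": [
    [0,0,0],
    [0,0,0],
    [0,0,0],
    [0,0,0]
  ],
  "offset": [
    [0.001,0,0],
    [0.002,0,0],
    [0.003,0,0],
    [0.003,0,0]
  ],
  "grip": [-1,-1,-1,-1]
}}

```text
clock: 9.1
tool_pos: [0.4918, 0.0958, 0.0806]
tool_rot: [179.9, 0.0, 71.9]
contact_force: [-0.9, -6.7, 2.9]
opening: 0.0
```

```bash
python3 -c "
from h import *
st()
crop('side',(270,150,380,280),4,'pics/s5.png')
crop('top',(210,180,320,285),4,'pics/t5.png')"
```

```text
t 9.1 fix [-0.1345  0.1141  0.0806] rot [179.9   0.   71.9] F(fix) [ 1.2 -6.6  2.9] op 0.0
```

View pics/s5.png

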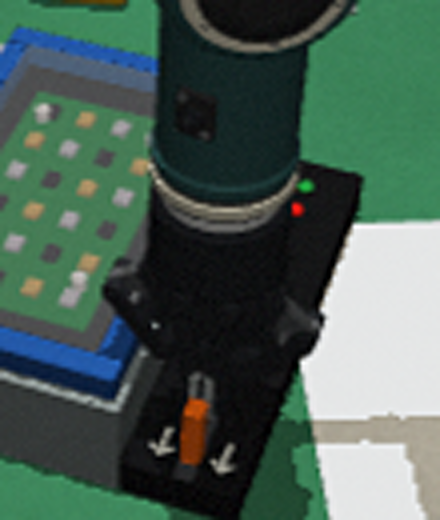

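View pics/t5.png

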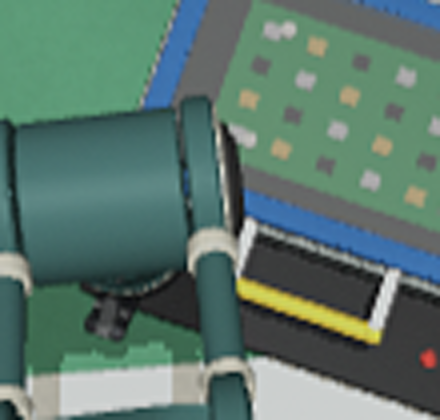

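The tab has moved along its slot, from about (320,247) to (319,252) in the full side view. The top view is blocked by the wrist. I push on to the stop.

Emit:
{"method": "drive_tool", "body": {
  "dr": [
    [0,0,0],
    [0,0,0],
    [0,0,0]
  ],
  "offset": [
    [0.001,0,0],
    [0.002,0,0],
    [0.002,0,0]
  ],
  "grip": [-1,-1,-1]
}}

```text
clock: 9.57
tool_pos: [0.4919, 0.0961, 0.0805]
tool_rot: [179.9, 0.2, 72.0]
contact_force: [-2.1, -11.4, 4.5]
opening: 0.003
```

Run:
```python
from h import *
st()
im=grab_frame('side')
h=cv2.cvtColor(im,cv2.COLOR_RGB2HSV);m=cv2.inRange(h,(4,120,90),(22,255,255));k=np.zeros_like(m);k[235:275,305:335]=255
m&=k;v,u=np.nonzero(m);print(u.min(),u.max(),v.min(),v.max(),u.mean(),v.mean())
h=cv2.cvtColor(cv2.imread('pics/side0.png'),cv2.COLOR_BGR2HSV);m=cv2.inRange(h,(4,120,90),(22,255,255))&k;v,u=np.nonzero(m);print(u.min(),u.max(),v.min(),v.max(),u.mean(),v.mean())
for d in(0,.011,.016):print(proj('side',fx(-.135,.122+d,.053)))
```

```text
t 9.57 fix [-0.1344  0.1144  0.0805] rot [179.9   0.2  72. ] F(fix) [  1.5 -11.5   4.5] op 0.003
315 321 249 265 317.8181818181818 257.125
317 324 244 260 319.97701149425285 251.98850574712642
(np.float64(319.07864430055093), np.float64(254.11827253458807))
(np.float64(317.63149553542047), np.float64(257.5326538372426))
(np.float64(316.96657266571873), np.float64(259.101462980242))
```

The tab is at its stop: 11.5 N with no more movement, and the image shift of 5.1 px matches 16 mm of travel. I back off so it springs back.

Emit:
{"method": "drive_tool", "body": {
  "dr": [
    [0,0,0],
    [0,0,0],
    [0,0,0],
    [0,0,0],
    [0,0,0]
  ],
  "offset": [
    [-0.004,0,0],
    [-0.01,0,0],
    [-0.018,0,0],
    [-0.028,0,0],
    [-0.028,0,0]
  ],
  "grip": [-1,-1,-1,-1,-1]
}}

```text
clock: 10.25
tool_pos: [0.4827, 0.069, 0.0804]
tool_rot: [180.0, 0.2, 71.9]
contact_force: [-0.6, 0.7, 0.5]
opening: 0.002
```

Emit:
{"method": "drive_tool", "body": {
  "dr": [
    [0,0,0],
    [0,0,0],
    [0,0,0],
    [0,0,0]
  ],
  "offset": [
    [0,0,-0.02],
    [0,0,-0.045],
    [0,0,-0.07],
    [0,0,-0.08]
  ],
  "grip": [-1,-1,-1,-1]
}}

```text
clock: 10.75
tool_pos: [0.4839, 0.0695, 0.1621]
tool_rot: [179.8, 0.1, 71.9]
contact_force: [0.8, 0.5, 0.7]
opening: 0.0
```

Run:
```python
from h import *
st();rel(fx(-.1342,0,.16))
im=grab_frame('side')
h=cv2.cvtColor(im,cv2.COLOR_RGB2HSV);m=cv2.inRange(h,(4,120,90),(22,255,255));k=np.zeros_like(m);k[235:275,305:335]=255
m&=k;v,u=np.nonzero(m);print(u.min(),u.max(),v.min(),v.max(),u.mean(),v.mean())
```

```text
t 10.75 fix [-0.1338  0.0866  0.1621] rot [1.798e+02 1.000e-01 7.190e+01] F(fix) [0.6 0.7 0.7] op 0.0
offset [-0.0866 -0.0003  0.0022] dr [ 0.0034  0.0017 -0.0012] t 10.75
317 323 245 260 319.90361445783134 252.50602409638554
```

The tab is back at rest, with its centroid within 0.5 px of the original. I go back to the handle.

Emit:
{"method": "drive_tool", "body": {
  "dr": [
    [0,0,0],
    [0,0,0],
    [0.003,0.001,0],
    [0.003,0.001,0],
    [0.003,0.001,0]
  ],
  "offset": [
    [-0.025,0,0],
    [-0.055,0,0],
    [-0.08,0,0],
    [-0.0865,0,0],
    [-0.0865,0,0]
  ],
  "grip": [-0.2,-0.2,-0.2,-0.2,-0.2]
}}

```text
clock: 11.42
tool_pos: [0.457, -0.0127, 0.1622]
tool_rot: [180.0, 0.0, 71.9]
contact_force: [-0.3, 0.1, 0.0]
opening: 0.398
```

```bash
python3 -c "
from h import *
st();rel(fx(-.1342,0,.091))"
```

```text
t 11.43 fix [-1.340e-01  1.000e-04  1.622e-01] rot [180.    0.   71.9] F(fix) [-0.3 -0.   0. ] op 0.398
offset [-0.0001 -0.0002  0.0712] dr [ 0.0001  0.0003 -0.0022] t 11.425
```

Emit:
{"method": "drive_tool", "body": {
  "dr": [
    [0,0,0],
    [0,0,0],
    [0,0,0],
    [0,0,0],
    [0,0,0]
  ],
  "offset": [
    [0,0,0.015],
    [0,0,0.035],
    [0,0,0.055],
    [0,0,0.071],
    [0,0,0.071]
  ],
  "grip": [-0.2,-0.2,-0.2,-0.2,-0.2]
}}

```text
clock: 12.05
tool_pos: [0.4554, -0.0121, 0.0891]
tool_rot: [-179.8, 0.1, 71.9]
contact_force: [0.3, -0.5, 0.6]
opening: 0.4
```

Emit:
{"method": "drive_tool", "body": {
  "dr": [
    [0,0,0],
    [0,0,0],
    [0,0,0],
    [0,0,0],
    [0,0,0]
  ],
  "offset": [
    [0,0,0],
    [0,0,0],
    [0,0,0],
    [0,0,0],
    [0,0,0]
  ],
  "grip": [-0.6,-1,-1,-1,-1],
  "squeeze": 40
}}

```text
clock: 12.68
tool_pos: [0.4569, -0.0123, 0.0899]
tool_rot: [-180.0, 0.0, 71.9]
contact_force: [5.3, 0.0, -2.3]
opening: 0.123
```

Emit:
{"method": "drive_tool", "body": {
  "dr": [
    [0,0,0],
    [0,0,0],
    [0,0,0],
    [0,0,0]
  ],
  "offset": [
    [0,0,-0.003],
    [0,0,-0.006],
    [0,0,-0.009],
    [0,0,-0.012]
  ],
  "grip": [-1,-1,-1,-1]
}}

```text
clock: 13.18
tool_pos: [0.4571, -0.0124, 0.1022]
tool_rot: [-180.0, 0.0, 71.9]
contact_force: [6.0, -1.6, -4.9]
opening: 0.118
```

Past the catch point with only 5 N, so the cover is free. I raise it along the arc.

Emit:
{"method": "drive_tool", "body": {
  "dr": [
    [0,0,0],
    [0,0,0],
    [0,0,0],
    [0,0,0],
    [0,0,0],
    [0,0,0],
    [0,0,0],
    [0,0,0]
  ],
  "offset": [
    [0,0.001,-0.01],
    [0,0.002,-0.021],
    [0,0.004,-0.032],
    [0,0.0065,-0.043],
    [0,0.0095,-0.054],
    [0,0.013,-0.0645],
    [0,0.0175,-0.075],
    [0,0.0175,-0.075]
  ],
  "grip": [-1,-1,-1,-1,-1,-1,-1,-1]
}}

```text
clock: 14.18
tool_pos: [0.4733, -0.0177, 0.1776]
tool_rot: [-179.9, 0.0, 71.9]
contact_force: [1.6, 0.3, -3.0]
opening: 0.12
```

Run:
```python
from h import *
st();s=bot.get_state()
d=s['tool_pos']-np.array([*C,0]);z=d[2]-.0899;th=np.arcsin(z/.225);print(th, -.1342+.225*(1-np.cos(th)))
for t in np.arange(.45,1.06,.05):print(round(t,2),np.round([.225*(np.cos(th)-np.cos(t)),-.225*(np.sin(t)-np.sin(th))],4))
crop('side',(220,110,400,245),4,'pics/s6.png')
```

```text
t 14.18 fix [-0.117   0.0004  0.1776] rot [-179.9    0.    71.9] F(fix) [ 1.4  0.8 -3. ] op 0.12
0.40039122448667314 -0.11640442904390576
0.45 [ 0.0046 -0.0102]
0.5 [ 0.0097 -0.0202]
0.55 [ 0.0154 -0.0299]
0.6 [ 0.0215 -0.0393]
0.65 [ 0.0281 -0.0485]
0.7 [ 0.0351 -0.0572]
0.75 [ 0.0426 -0.0657]
0.8 [ 0.0504 -0.0737]
0.85 [ 0.0587 -0.0813]
0.9 [ 0.0673 -0.0885]
0.95 [ 0.0763 -0.0953]
1.0 [ 0.0856 -0.1016]
1.05 [ 0.0953 -0.1075]
```

View pics/s6.png

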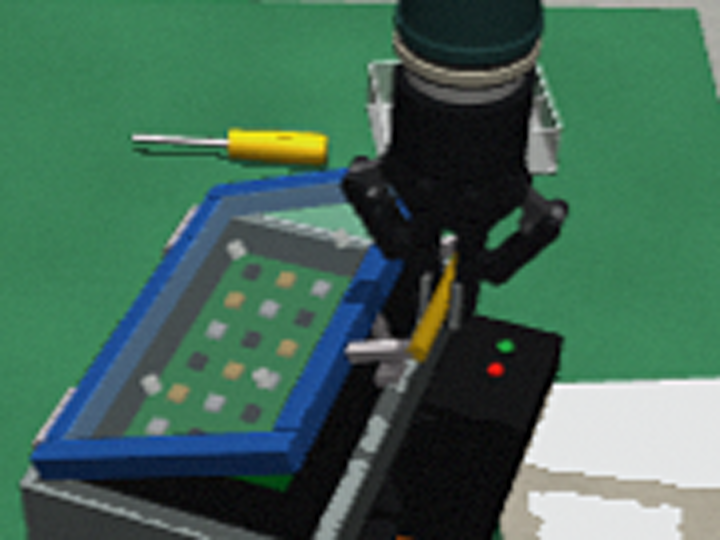

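The cover is open about 23°, with the bar between the pads near (437,310) in the crop. I keep raising it.

Emit:
{"method": "drive_tool", "body": {
  "dr": [
    [0,0,0],
    [0,0,0],
    [0,0,0],
    [0,0,0],
    [0,0,0],
    [0,0,0],
    [0,0,0],
    [0,0,0]
  ],
  "offset": [
    [0,0.0045,-0.01],
    [0,0.0095,-0.02],
    [0,0.0155,-0.03],
    [0,0.0215,-0.0395],
    [0,0.028,-0.0485],
    [0,0.035,-0.057],
    [0,0.0425,-0.0655],
    [0,0.0425,-0.0655]
  ],
  "grip": [-1,-1,-1,-1,-1,-1,-1,-1]
}}

```text
clock: 15.22
tool_pos: [0.5126, -0.0305, 0.2443]
tool_rot: [-179.7, 0.0, 71.9]
contact_force: [-8.7, 2.9, 5.5]
opening: 0.127
```

Run:
```python
from h import *
st();s=bot.get_state()
d=s['tool_pos']-np.array([*C,0]);z=d[2]-.0899;th=np.arcsin(z/.225);print(th, -.1342+.225*(1-np.cos(th)))
for t in np.arange(.75,1.08,.05):print(round(t,2),np.round([.225*(np.cos(th)-np.cos(t)),-.225*(np.sin(t)-np.sin(th))],4))
```

```text
t 15.22 fix [-0.0756  0.0004  0.2443] rot [-179.7    0.    71.9] F(fix) [-9.2  0.1  5.5] op 0.127
0.7562484759136281 -0.07286846712237274
0.75 [-0.001  0.001]
0.8 [ 0.0069 -0.007 ]
0.85 [ 0.0152 -0.0146]
0.9 [ 0.0238 -0.0219]
0.95 [ 0.0328 -0.0286]
1.0 [ 0.0421 -0.0349]
1.05 [ 0.0517 -0.0408]
```

Run:
```python
from h import *
crop('side',(220,70,400,205),4,'pics/s7.png');st()
```

```text
t 15.28 fix [-0.0759  0.0004  0.2439] rot [-179.7    0.    71.9] F(fix) [-9.7  1.5  4.3] op 0.122
```

View pics/s7.png

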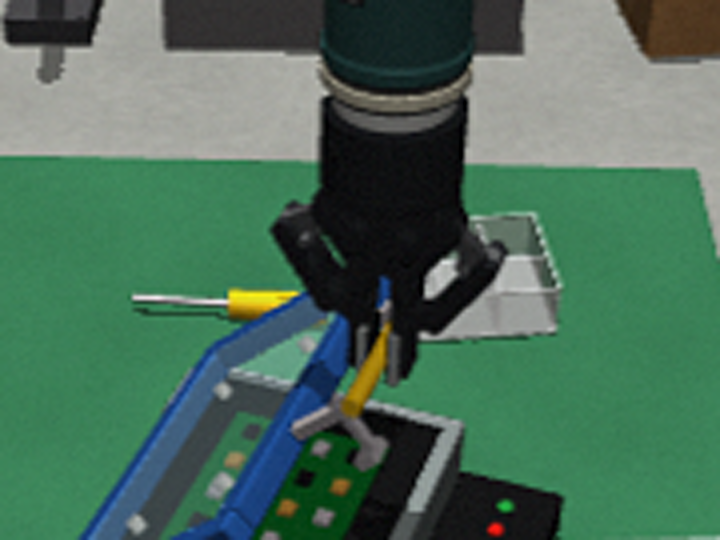

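The bar is held well in the pinch, with a mild 10 N radial load. I continue in smaller arc steps measured from the present pose.

Emit:
{"method": "drive_tool", "body": {
  "dr": [
    [0,0,0],
    [0,0,0],
    [0,0,0],
    [0,0,0],
    [0,0,0],
    [0,0,0]
  ],
  "offset": [
    [0,0.0035,-0.0035],
    [0,0.007,-0.007],
    [0,0.011,-0.011],
    [0,0.015,-0.0145],
    [0,0.0195,-0.018],
    [0,0.0195,-0.018]
  ],
  "grip": [-1,-1,-1,-1,-1,-1]
}}

```text
clock: 16.02
tool_pos: [0.5307, -0.0364, 0.2636]
tool_rot: [-179.6, 0.0, 71.9]
contact_force: [-8.2, 3.6, 6.9]
opening: 0.123
```

Run:
```python
from h import *
st();s=bot.get_state()
d=s['tool_pos']-np.array([*C,0]);z=d[2]-.0899;x=d@np.r_[ex]-.0908;print(np.hypot(x,z),np.arctan2(z,-x))
```

```text
t 16.02 fix [-0.0566  0.0004  0.2636] rot [-179.6    0.    71.9] F(fix) [-8.9  0.9  6.9] op 0.123
0.22778588917072876 0.8671500947628324
```

Emit:
{"method": "drive_tool", "body": {
  "dr": [
    [0,0,0],
    [0,0,0],
    [0,0,0],
    [0,0,0],
    [0,0,0],
    [0,0,0],
    [0,0,0]
  ],
  "offset": [
    [0,0.005,-0.005],
    [0,0.0095,-0.0085],
    [0,0.0145,-0.012],
    [0,0.019,-0.0155],
    [0,0.0235,-0.019],
    [0,0.0285,-0.022],
    [0,0.0285,-0.022]
  ],
  "grip": [-1,-1,-1,-1,-1,-1,-1]
}}

```text
clock: 16.9
tool_pos: [0.5584, -0.0454, 0.286]
tool_rot: [-179.6, 0.0, 71.9]
contact_force: [-3.1, 2.4, 0.7]
opening: 0.124
```

Run:
```python
from h import *
st();s=bot.get_state()
d=s['tool_pos']-np.array([*C,0]);z=d[2]-.0899;x=d@np.r_[ex]-.0908;print(np.hypot(x,z),np.arctan2(z,-x))
im=crop('side',(220,40,400,250),3,'pics/s8.png');cv2.imwrite('pics/s8f.png',im[:,:,::-1])
im=crop('top',(200,130,400,300),3,'pics/t8.png');cv2.imwrite('pics/t8f.png',im[:,:,::-1])
```

```text
t 16.9 fix [-0.0274  0.0003  0.286 ] rot [-179.6    0.    71.9] F(fix) [-3.7  1.4  0.7] op 0.124
0.22894178747486965 1.028125859110434
```

View pics/s8.png

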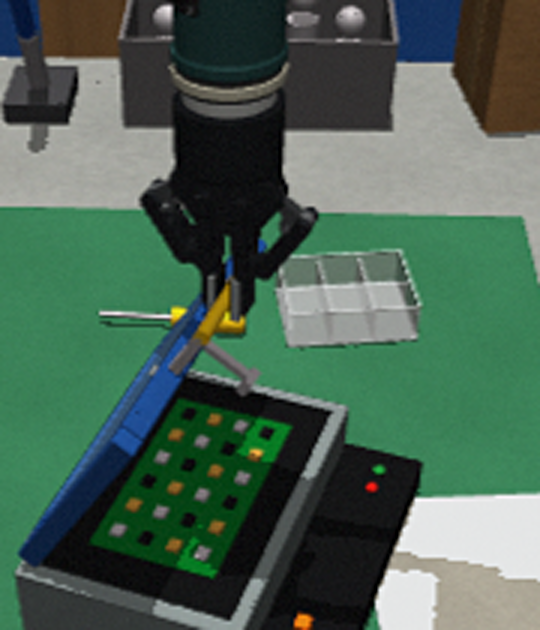

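View pics/t8.png

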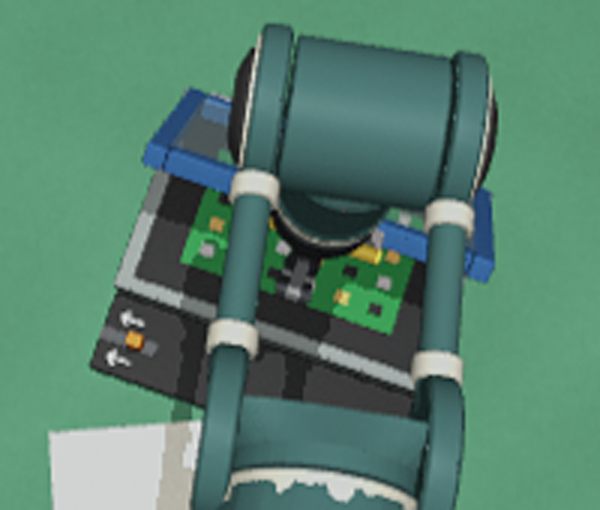

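The side view shows the cover propped steeply, with the bar end at (286,153) in the pinch and the tab at rest. In the top view the cover's left front corner is near (248,185). I check the angle by casting that corner onto the cover's end plane.

Run:
```python
from h import *
def ony(n,u,v,y):
    o,d=ray(n,u,v); O=(o-np.array([*C,0])); s=(y-O@ey)/(d@ey); p=O+s*d; return np.array([p@ex,p@ey,p[2]])
p=ony('top',248.2,184.5,.145);print('corner',p,'ang',np.arctan2(p[2]-.085,.09-p[0]),np.hypot(p[2]-.085,.09-p[0]))
for th in(.95,1.,1.05,1.1):
    out=[]
    for h in(-.01,.01):
        # front-left corners of the cover, local (-.18,h)
        q=fx(.09-.18*np.cos(th)+h*np.sin(th),.145,.085+.18*np.sin(th)+h*np.cos(th));out+=[np.round(proj('top',q),1),np.round(proj('side',q),1)]
    q=fx(.09-.225*np.cos(th),.046,.085+.225*np.sin(th));print(th,out,'barend side',np.round(proj('side',q),1))
crop('top',(235,150,285,195),12,'pics/t9.png',cv2.imread('pics/t8f.png')[:,:,::-1])
crop('side',(215,120,305,235),5,'pics/s9.png',cv2.imread('pics/s8f.png')[:,:,::-1])
```

```text
corner [-0.00411397  0.145       0.19721946] ang 0.872922682992485 0.1464603876589304
0.95 [array([245. , 189.2]), array([268.7, 194.9]), array([247.1, 181.8]), array([261.4, 188.9])] barend side [293.2 153.7]
1.0 [array([245.9, 185.9]), array([265.5, 192.1]), array([248.1, 178.4]), array([257.9, 186.4])] barend side [289.2 150.5]
1.05 [array([246.9, 182.6]), array([262.1, 189.5]), array([249.2, 174.9]), array([254.3, 184. ])] barend side [285.1 147.3]
1.1 [array([247.9, 179.1]), array([258.6, 187. ]), array([250.3, 171.3]), array([250.6, 181.7])] barend side [280.8 144.4]
```

View pics/t9.png

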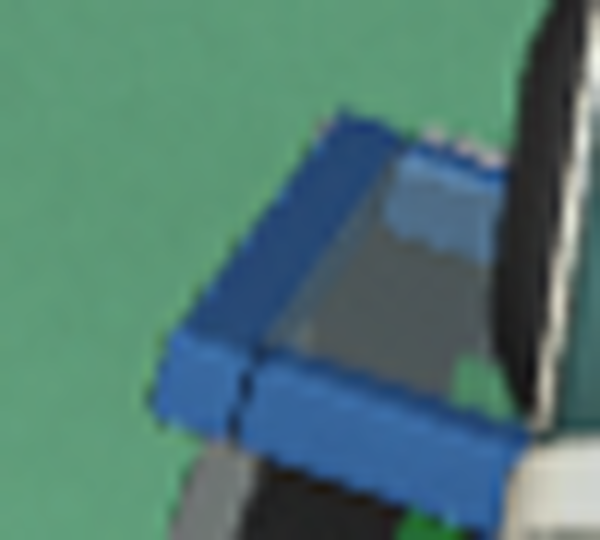

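View pics/s9.png

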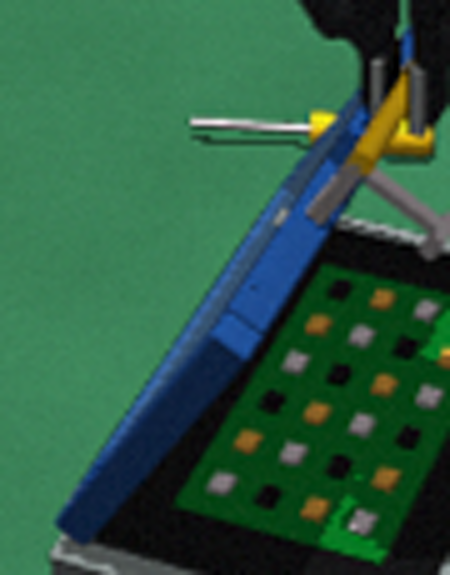

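Both views put the cover at about 1.01 rad (58°), against 1.03 from the arm. I nudge it up slightly.

Emit:
{"method": "drive_tool", "body": {
  "dr": [
    [0,0,0],
    [0,0,0],
    [0,0,0],
    [0,0,0],
    [0,0,0]
  ],
  "offset": [
    [0,0.0025,-0.0015],
    [0,0.005,-0.003],
    [0,0.0075,-0.0045],
    [0,0.0075,-0.0045],
    [0,0.0075,-0.0045]
  ],
  "grip": [-1,-1,-1,-1,-1]
}}

```text
clock: 17.62
tool_pos: [0.5652, -0.0476, 0.2903]
tool_rot: [-179.6, 0.0, 71.9]
contact_force: [-2.9, 2.2, 2.5]
opening: 0.125
```

Run:
```python
from h import *
st();s=bot.get_state()
d=s['tool_pos']-np.array([*C,0]);z=d[2]-.0899;x=d@np.r_[ex]-.0908;print(np.hypot(x,z),np.arctan2(z,-x))
im=crop('side',(215,120,305,235),5,'pics/s10.png');cv2.imwrite('pics/s10f.png',im[:,:,::-1])
im=crop('top',(235,150,285,195),12,'pics/t10.png');cv2.imwrite('pics/t10f.png',im[:,:,::-1])
h=cv2.cvtColor(cv2.imread('pics/s10f.png'),cv2.COLOR_BGR2HSV);m=cv2.inRange(h,(4,120,90),(22,255,255))[235:275,305:335];v,u=np.nonzero(m);print('tab',u.mean()+305,v.mean()+235)
```

```text
t 17.62 fix [-0.0203  0.0004  0.2903] rot [-179.6    0.    71.9] F(fix) [-3.4  1.2  2.5] op 0.125
0.22918086969495122 1.0645641413277578
tab 319.92134831460675 252.1685393258427
```

View pics/s10.png

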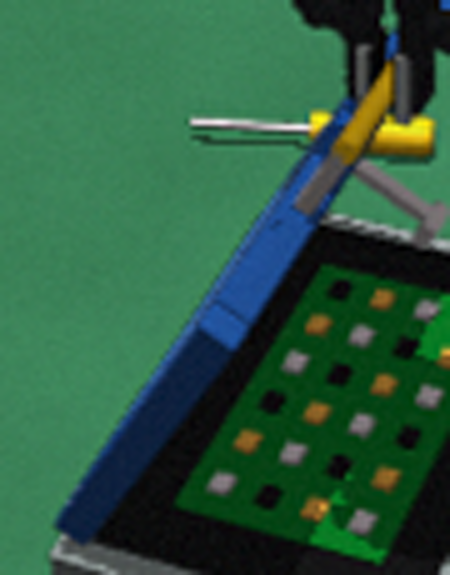

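View pics/t10.png

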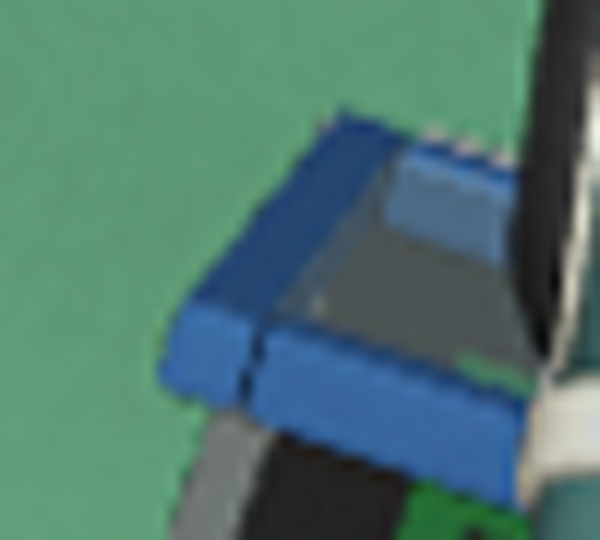

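View pics/s10f.png

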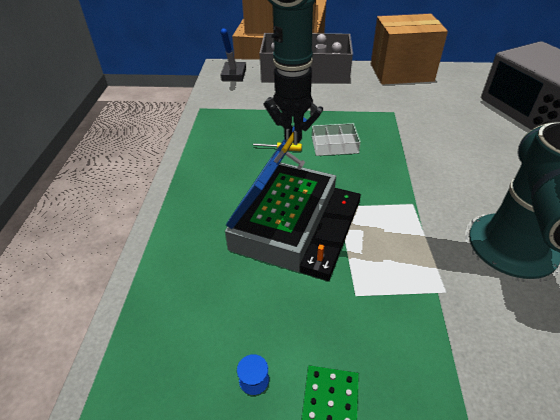

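Both views now agree on about 1.05 rad. The corners are at (248.5,181) in the top view and (262,189.6) in the side view. The tab is at rest, and the spool, panel, tray and screwdriver are unmoved. I hand it in.

Run:
```python
from h import *
st();print(np.round(bot.get_state()['dq'],2));print(bot.close_job());st()
```

```text
t 17.73 fix [-0.0204  0.0003  0.2903] rot [-179.6    0.    71.9] F(fix) [-4.6  1.5  3. ] op 0.12
[ 0.01 -0.08 -0.06  0.03 -0.01  0.01]
the job is handed in; nothing more can be done
None
the job is handed in; nothing more can be done
```

The catch had clicked in. I threw it off with the tab, and the cover is now held by its handle at about 60° open (1.05 rad). I handed the job in at 17.7 s.

- **Tug:** before touching the tab, I lifted the cover by its bar handle. It rose about 9.5 mm and stopped hard at 25 N, so it was caught, and I let it down and released the handle.
- **Release tab:** I pushed the tab along its arrows to its stop. The force rose to 11.5 N with no more travel, and the picture matched 16 mm. After I backed off, the tab's picture position was within 0.5 px of rest.
- **Raise:** the second lift passed the catch point with about 5 N, and I swung the cover up without letting go.

Last checks:
- **Angle:** the cover's corners gave 1.05–1.07 rad in the two views, and the arm pose gave 1.06.
- **Hold:** the gripper was still closed on the bar at about 10 mm opening, with about 5 N on the tool and the arm at rest.
- **Bench:** by eye in the last side view, the spool, panel, tray and screwdriver looked unmoved.

One check disagreed: the arm traced an arc of about 229 mm instead of 225 mm. That put up to about 11 N outward on the handle midway, easing by the end.

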